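# Hold a loupe at focus over a brush handle's glue bore

### The job

Take the loupe off its rest by its wooden handle, gripping it lightly (no more than about 40 N), and hold it level, right way up, with its lens centred over the glue bore of the brush handle that stands on the inspection stand, the lens just as high as the pointer on the stand's post. Do not touch that brush handle, do not shift the pointer, never lay or drop the loupe on the bench, and leave the spare brush, knot and handle beside the work where they are. The program finishes while still holding the loupe there, still, carried by the gripper alone.

Things in the scene. Friction and masses are not known exactly. Their poses are not given: they have to be found in the camera images.
- loupe: Reading loupe: round lens in a steel hoop (65 mm outside diameter, 10 mm thick), short steel neck, then a straight dark wooden handle 16 mm wide, 14 mm thick and 90 mm long. Origin at the lens centre, in the mid-plane of lens and handle; the handle runs along its -x, from 50 to 140 mm from the lens centre; z is the lens axis and points up when the loupe lies on its rest. About 85 g (60 to 120 g). At the start it lies level on the rest, its mid-plane 60 mm above the bench.
- loupe_grip (a point): Place to grip the loupe's handle: on the handle's centre line, 83 mm from the lens centre, midway between the two uprights of the rest (75 mm clear between these). Axes as the loupe's.
- rest: Fixed rest of the loupe: plywood foot 150 x 60 x 10 mm with two notched aluminium uprights (34 mm wide), one under the neck, one under the handle's end; the notch cheeks rise to about 64 mm (neck) and 62 mm (handle's end) above the bench. Origin on the bench under the loupe's neck, 40 mm from the lens centre; the loupe's handle runs along its -x.
- stand: Fixed inspection stand: dark steel plate 130 x 80 x 12 mm with a low ring (56 mm outside, 5 mm high) in which one brush handle stands, and a steel post (10 mm thick, top 188 mm above the bench) 66 mm along the stand's +x from the axis of the ring. Origin on the bench under the centre of the ring.
- focus_tip (a point): Tip of the flat dark steel pointer (12 mm wide, 3 mm thick) on the dark 21 mm collar, 14 mm high, that sits on the stand's post; it points from the post towards the axis of the ring and ends 40 mm from that axis. The point lies at mid-thickness; its height is the focal height at which the lens mid-plane must be held. It is 115 to 160 mm above the bench and differs each time; the collar slides on the post if pushed with more than about 6 N.
- work_handle: Black brush handle, waisted, 40 mm in diameter and 61 mm high, standing loose in the ring of the stand, its foot 12 mm above the bench. Origin at the centre of its underside, z up.
- bore (a point): Centre of the mouth of the glue bore, in the middle of the top of the brush handle on the stand (73 mm above the bench).
- glue_press: Hazard, not used: tall fixed glue dispenser to the left of the work. Origin on the bench under its column; its head hangs forward over the bench, its front 225 mm nearer the robot than the origin (about 500 mm ahead of the robot's base and 125 to 175 mm to the left), with the nozzle below it and its top above 370 mm. Pass it on the robot's side.
- brush_spare: Bystander: finished shaving brush, 68 x 64 x 122 mm, standing on the bench. Origin at its underside.
- knot_spare: Bystander: hair knot lying on the bench, 64 x 78 x 60 mm. Origin at its underside.
- handle_spare: Bystander: black brush handle like the one on the stand, 40 mm in diameter and 61 mm high, standing on the bench itself. Origin at its underside.
Mind the look-alikes: they are no part of the job. What is shaped like the work_handle but pink, purple or yellow is not meant.

How it is judged:
By the outcome, as a careful person would: the job done as asked, in the order asked, and still so for the second after the job is handed in, while the arm keeps its last pose, push and grip.
It also fails if it takes over 43 s, if anything falls off the work surface, if the arm or the gripper's body presses on something with over 40 N, if the wrist force passes 120 N, or if a joint passes its speed limit or range.

### The arm

A 6-joint arm with a two-finger parallel gripper is mounted at the origin on a cart in front of the work surface, level with it; the furniture and walls round the work are solid. World frame = base frame: x ahead of the robot, y to its left, z up, the work surface at z = 0. Lengths are in m, angles in degrees, forces in N, time in s.
With the tool pointing down it reaches from about 0.3 to 0.75 m from the base axis. Payload 8.5 kg.
Tool frame: the origin (TCP) lies between the finger pads; the fingertips stand env.finger_overhang ahead of it and the grasp point (between the pads) lies 2 mm behind it (env.finger_overhang is the distance from the TCP to the fingertips, in m); z points along the fingers, y is the line along which they close (so a half turn about z gives the same grasp; the last joint's range is limited). The gripper opens to 85 mm and grips with 20 to 120 N. Pads are 22 mm wide; open, the fingers measure 114 mm over their backs; the gripper's body (76 mm by 85 mm) begins 54 mm behind the grasp point. The pads swing forward as they close: fully open they stand 13 mm farther back than shut.
Start: joints at [51.778, 21.807, 74.336, -0, 83.858, -12.336], TCP at [0.24, 0.495, 0.213] pointing down, gripper open.
Joint ranges: [-178.18, 178.18], [-50.72, 133.34], [12.68, 142.11], [-81.47, 261.47], [9.98, 163.14], [-165.26, 165.26]. Speed limits (degrees/s): [136.94, 136.94, 180, 180, 180, 180].

### API

Orientations are given as a 3x3 rotation matrix whose columns are the frame's x, y, z axes.
In Python, from rig import env gives the robot as it stands. The module is installed in compiled form; this text tells all that it offers.
- The arm moves only by the tool jog_arm, never from a script. Its arguments are lists of equal length, an entry for each row: "hand": the finger opening in m, from 0 to 0.0854; "travel": the shift along the world's x, y, z in m, a list of three; "yaw": the turn about the world's z in rad. A call has exactly 5 rows; each row shifts and turns the commanded pose from where the row before left it; what a row does not reach is not made up. A row lasts 1/8 s, in which the tool goes at most 62.5 mm and 10.7 degrees, less where a joint would pass 70% of its speed; a pose out of reach is approached as far as the arm can. A call is refused whole if a number of a shift passes 0.0625 or a number of a turn 0.188, either way. A call with a gripper value outside its range is refused whole. The fingers move at their own pace and stop on an object; "grip_force" is the grip in N (left out, the last holds). Time passes only in rows, so rows that do not move let the fingers close, or fill a call up. It gives the time, the measured TCP pose, the force, the opening and the grip force at its end, in the units of the state.
- env.observe(): the state, without advancing time (a new reading comes with each control period).
- env.get_image(name): name is "scene" or "top" or "wrist"; returns the picture (384x512x3 uint8, red, green, blue); there is no depth.
- env.calibration(name): a dict with "fx", "fy", "cx", "cy" (pixels), "position" and "rotation" of the camera in the world; the wrist camera has in their place "hand_eye" (4x4, takes a point from camera to tool coordinates, whose origin is the TCP and whose axes are the flange's). Camera axes: x right, y down, z forward; pixel columns grow to the right and rows downward; lengths in m; the calibration is good to about 2 mm. A picture is of the moment at which its call begins: read the wrist's pose just before it. calibration takes no time and is no camera call.
- env.close_job(): hands the job in; it is judged then, once.
The state is a dict: "time_s": time; "q": joint angles; "qvel": joint speeds; "joint_efforts": joint torques, N m; "position": TCP position; "tool_rot": TCP orientation; "ft_force": force on the tool from outside, world axes, zero at the start; "wrist_torque": the same for the moment, N m; "grip_width": finger opening in m; "gripper_force": force on a finger pad.
Only numpy, scipy, OpenCV 4.12 (cv2) and the standard library are available. Lean on these libraries where they do the work, as an engineer would, in place of code of your own. Each camera call takes 0.05 s, during which the arm holds its last target. There are 200 camera calls.

## Working session

There is one attempt and no reset: what is moved stays moved. The work goes in short steps, Python scripts to look and compute and a tool call to move; the robot and the scene stay as the last step left them, time stands still between calls to the robot, and variables do not carry over. Pictures are saved under pics/ and viewed, at most 10 in all, crops included, and the job is handed in when it is done.

Besides the shell and the picture viewer there is one more tool, called after "Request:" as name([rows], argument=value, ...), one row to a line, values as JSON. jog_arm: Moves the arm, as the interface text tells. Its arguments: {"type":"object","properties":{"hand":{"type":"array"},"travel":{"type":"array"},"yaw":{"type":"array"},"grip_force":{"type":"number"}},"required":["hand","travel","yaw"]}

```bash
mkdir -p pics; cat > h.py <<'E'
import numpy as np, cv2
from rig import env
def cam(n,st=None):
    c=env.calibration(n)
    if n=="wrist":
        H=np.array(c["hand_eye"]);R=np.array(st["tool_rot"]);p=np.array(st["position"])
        return c,R@H[:3,:3],R@H[:3,3]+p
    return c,np.array(c["rotation"]),np.array(c["position"])
def ray(C,u,v):
    c,R,p=C
    d=R@np.array([(u-c["cx"])/c["fx"],(v-c["cy"])/c["fy"],1]);return p,d/np.linalg.norm(d)
def onz(C,u,v,z):
    p,d=ray(C,u,v);return p+d*(z-p[2])/d[2]
def tri(rays):
    A=sum(np.eye(3)-np.outer(d,d) for p,d in rays);b=sum((np.eye(3)-np.outer(d,d))@p for p,d in rays)
    return np.linalg.solve(A,b)
def proj(C,X):
    c,R,p=C;x=R.T@(np.array(X)-p);return c["fx"]*x[0]/x[2]+c["cx"],c["fy"]*x[1]/x[2]+c["cy"]
E
python3 - <<'E'
from h import *
np.set_printoptions(precision=4,suppress=True)
s=env.observe();print(s,env.finger_overhang)
for n in["scene","top","wrist"]:
    im=env.get_image(n);cv2.imwrite(f"pics/{n}0.png",im[...,::-1])
    print(env.calibration(n))
a=cv2.imread("pics/scene0.png");b=cv2.imread("pics/top0.png")
cv2.imwrite("pics/a.png",cv2.resize(a,(800,600),interpolation=cv2.INTER_CUBIC));cv2.imwrite("pics/b.png",cv2.resize(b,(800,600),interpolation=cv2.INTER_CUBIC))
E
```

```text
{'time_s': 0.0, 'q': array([ 51.7777,  21.8423,  74.3858,   0.0006,  83.8612, -12.3356]), 'qvel': array([-0.0849,  0.    , -0.0363,  0.0914,  0.0262, -0.0109]), 'joint_efforts': array([  0.0021, -44.8449, -23.1285,  -0.0001,   0.0047,   0.0001]), 'position': array([0.2399, 0.4945, 0.2121]), 'tool_rot': array([[-0.8997,  0.4366, -0.001 ],
       [ 0.4366,  0.8997, -0.0012],
       [ 0.0003, -0.0015, -1.    ]]), 'ft_force': array([0.1839, 0.0476, 0.3219]), 'wrist_torque': array([ 0.0162, -0.0397,  0.0328]), 'gripper_force': 0.0, 'grip_width': 0.08544537562613362} 0.017
{'fx': 447.3498097950732, 'fy': 447.3498097950732, 'cx': 253.77497764294404, 'cy': 190.40295908814775, 'position': array([-0.0263, -0.7737,  0.9977]), 'rotation': array([[ 0.7335, -0.5026,  0.4575],
       [-0.6794, -0.5226,  0.5151],
       [-0.0198, -0.6886, -0.7248]])}
{'fx': 429.3116027819574, 'fy': 429.3116027819574, 'cx': 252.69535825017357, 'cy': 194.82080237866288, 'position': array([ 0.4377, -0.1382,  1.2669]), 'rotation': array([[ 0.0257, -0.996 ,  0.0857],
       [-0.9996, -0.0267, -0.011 ],
       [ 0.0133, -0.0854, -0.9963]])}
{'fx': 295.4459613892191, 'fy': 295.4459613892191, 'cx': 256.34879308094844, 'cy': 189.47215343179158, 'hand_eye': array([[ 0.0017, -0.9555, -0.2951,  0.0751],
       [ 1.    ,  0.0014,  0.0012,  0.0003],
       [-0.0008, -0.2951,  0.9555, -0.1612],
       [ 0.    ,  0.    ,  0.    ,  1.    ]])}
```

View pics/a.png

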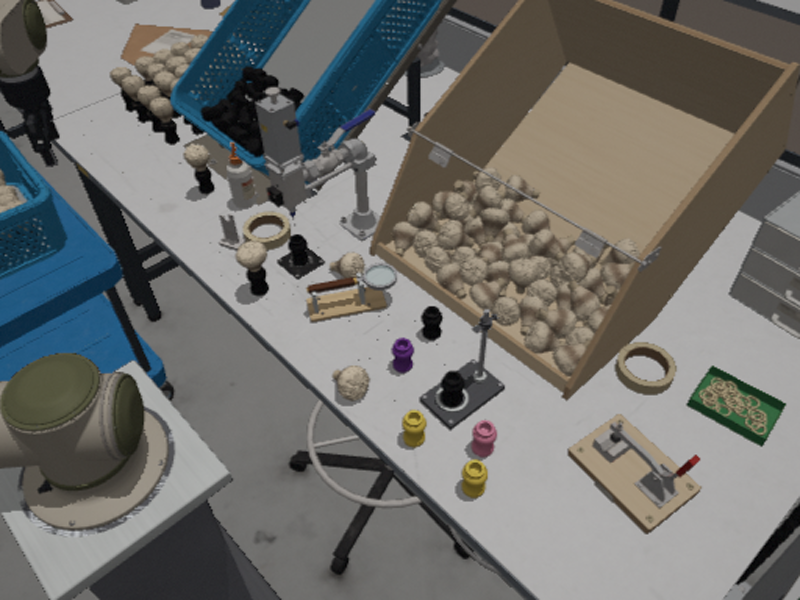

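View pics/b.png

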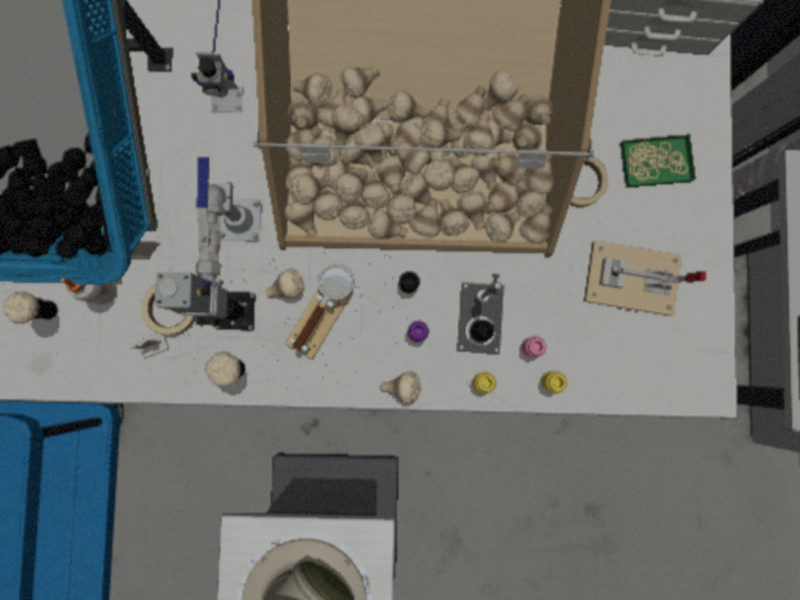

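The scene view shows the loupe on its rest at about (345,290), the lens at (380,276) and the stand at (460,390) with its post at (485,320). In the top view (800x600) the lens is at (335,283), the handle's end at (295,345), the work handle at (481,330) and the post top at (495,283). Next I measure these in full-resolution crops.

```bash
python3 - <<'E'
from h import *
np.set_printoptions(precision=4,suppress=True)
T=cam("top");S=cam("scene")
for X in [(0,0,0),(.24,.495,.213),(.5,.15,0)]: print(X,proj(T,X),proj(S,X))
a=cv2.imread("pics/top0.png")[155:240,170:340];b=cv2.imread("pics/scene0.png")[155:285,180:335]
a=cv2.resize(a,None,fx=4.5,fy=4.5,interpolation=cv2.INTER_CUBIC);b=cv2.resize(b,None,fx=4.5,fy=4.5,interpolation=cv2.INTER_CUBIC)
cv2.imwrite("pics/c.png",cv2.convertScaleAbs(a,alpha=1.4));cv2.imwrite("pics/d.png",cv2.convertScaleAbs(b,alpha=1.5))
k=0.64
for n,u,v,z in [("lens",335,283,.06),("hend",295,348,.06),("work",481,330,.073),("posttop",495,280,.188)]: print(n,onz(T,u*k,v*k,z))
for n,u,v,z in [("lens",380,276,.06),("work",453,378,.073),("posttop",487,317,.188)]: print(n,onz(S,u*k,v*k,z))
E
```

```text
(0, 0, 0) (np.float64(194.36938420439122), np.float64(384.5000932727572)) (np.float64(61.765572184240824), np.float64(296.73899740209424))
(0.24, 0.495, 0.213) (np.float64(-20.11343155387175), np.float64(307.7773064182071)) (np.float64(37.080233831909595), np.float64(105.02733951336211))
(0.5, 0.15, 0) (np.float64(149.71223970253152), np.float64(207.85648475505363)) (np.float64(184.86883240916774), np.float64(171.69187264346346))
lens [ 0.5774 -0.0423  0.06  ]
hend [0.4583 0.0253 0.06  ]
work [ 0.4987 -0.3062  0.073 ]
posttop [ 0.5746 -0.3116  0.188 ]
lens [ 0.5813 -0.044   0.06  ]
work [ 0.5004 -0.3147  0.073 ]
posttop [ 0.5577 -0.3263  0.188 ]
```

View pics/c.png

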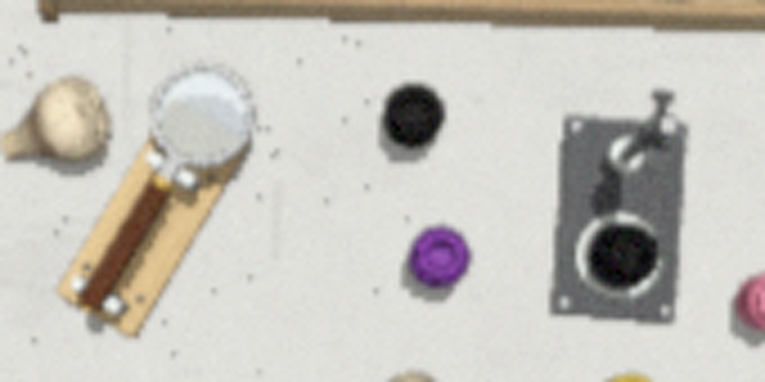

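View pics/d.png

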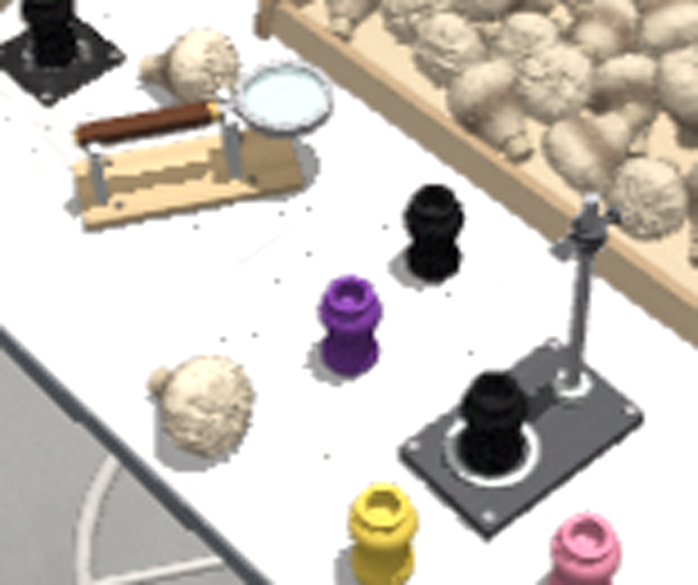

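The crops show the lens hoop centred at (202,116) in crop c, with the brown handle running from (160,185) to (92,305). The work handle is at (622,254), and the plate corners are at (567,116), (687,124), (672,322) and (551,313). In crop d the collar and pointer sit high on the post, with the collar at about (590,232) and the tip at about (557,250). The handle points back along about 150° in yaw, which is close to the tool's present yaw.

I'll measure the rough grasp point and the approach now, then refine with the wrist camera.

```bash
python3 - <<'E'
from h import *
np.set_printoptions(precision=4,suppress=True)
T=cam("top");S=cam("scene");k=4.5
f=lambda u,v,z:onz(T,170+(u+.5)/k-.5,155+(v+.5)/k-.5,z)
im=cv2.imread("pics/top0.png")
hsv=cv2.cvtColor(im,cv2.COLOR_BGR2HSV)
m=((hsv[...,0]<14)&(hsv[...,1]>110)&(hsv[...,2]<150)).astype(np.uint8)
m[:,:180]=0;m[:,235:]=0;m[:190]=0;m[240:]=0
ys,xs=np.nonzero(m);P=np.array([onz(T,x,y,.067)[:2] for x,y in zip(xs,ys)])
c=P.mean(0);_,_,V=np.linalg.svd(P-c);v=V[0]*np.sign(V[0,0]);t=(P-c)@v
print(len(P),c,v,np.degrees(np.arctan2(v[1],v[0])),t.min(),t.max())
L=f(202,116,.062)[:2];print("lens",L,"dir lens-c",np.degrees(np.arctan2(*(L-c)[::-1])),"dist",np.linalg.norm(L-c))
d=(L-c)/np.linalg.norm(L-c);print("grip",L-.083*d)
pl=np.array([f(*p,.012)[:2] for p in[(567,116),(687,124),(672,322),(551,313)]]);print("plate",pl)
e=pl[0]-pl[3]+pl[1]-pl[2];print("stand yaw",np.degrees(np.arctan2(e[1],e[0])),np.linalg.norm(pl[0]-pl[3]),np.linalg.norm(pl[0]-pl[1]))
print("bore",f(622,254,.073))
g=lambda u,v:ray(S,180+(u+.5)/k-.5,155+(v+.5)/k-.5)
h=lambda u,v:ray(T,170+(u+.5)/k-.5,155+(v+.5)/k-.5)
print("tri post top",tri([g(591,197),h(662,95)]))
E
```

```text
141 [0.4958 0.0026] [ 0.8704 -0.4924] -29.49917984492491 -0.040988876269435696 0.04050808825766105
lens [ 0.5793 -0.0427] dir lens-c -28.473725129969598 dist 0.09499502469338675
grip [ 0.5063 -0.0031]
plate [[ 0.5917 -0.2774]
 [ 0.5885 -0.3562]
 [ 0.4589 -0.3479]
 [ 0.4627 -0.2692]]
stand yaw -3.6339932653794644 0.12921758959985752 0.07884116631324657
bore [ 0.4991 -0.3062  0.073 ]
tri post top [ 0.5814 -0.3102  0.1749]
```

Request:
jog_arm([
  [0.018,-0.0595,0],
  [0.018,-0.0595,0],
  [0.018,-0.0595,0],
  [0.018,-0.0595,0],
  [0.018,-0.0595,0],
], hand=[0.06,0.06,0.06,0.06,0.06], yaw=[-0.011,-0.011,-0.011,-0.011,-0.011], grip_force=30)

```text
time_s: 0.78
position: [0.3302, 0.1955, 0.2128]
tool_rot: [[-0.874, 0.485, 0.0], [0.485, 0.874, 0.0], [-0.0, 0.0, -1.0]]
ft_force: [1.1, 0.3, 1.3]
grip_width: 0.0601
gripper_force: 0.0
```

Request:
jog_arm([
  [0.012,-0.058,0],
  [0.02,-0.058,0],
  [0.046,-0.04,0],
  [0.05,-0.024,0],
  [0.048,-0.02,0],
], hand=[0.06,0.06,0.06,0.06,0.06], yaw=[0,0,0,0,0])

```text
time_s: 1.4
position: [0.5075, -0.0041, 0.2125]
tool_rot: [[-0.874, 0.487, -0.0], [0.487, 0.874, 0.0], [0.0, -0.0, -1.0]]
ft_force: [-0.6, 0.8, 0.9]
grip_width: 0.0601
gripper_force: 0.0
```

```bash
python3 - <<'E'
from h import *
np.set_printoptions(precision=4,suppress=True)
for i in range(4): env.get_image("wrist")
s=env.observe();im=env.get_image("wrist")[...,::-1].copy();cv2.imwrite("pics/w1.png",im)
np.savez("w1.npz",position=s["position"],tool_rot=s["tool_rot"])
print(s["position"],s["qvel"].max())
W=cam("wrist",s)
hsv=cv2.cvtColor(im,cv2.COLOR_BGR2HSV)
m=((hsv[...,0]<14)&(hsv[...,1]>110)&(hsv[...,2]<150)).astype(np.uint8)
n,l,st,ce=cv2.connectedComponentsWithStats(m);i=1+st[1:,4].argmax();print(st[i],ce[i])
ys,xs=np.nonzero(l==i);P=np.array([onz(W,x,y,.067)[:2] for x,y in zip(xs,ys)])
c=P.mean(0);_,_,V=np.linalg.svd(P-c);v=V[0]*np.sign(V[0,0]);t=(P-c)@v
print(len(P),c,v,np.degrees(np.arctan2(v[1],v[0])),t.min(),t.max())
cv2.imwrite("pics/w1v.png",cv2.resize(im,(800,600)))
E
```

```text
[ 0.506  -0.0029  0.2119] 1.9161392962224941
[ 251  120   15   82 1052] [258.1977 160.6987]
1052 [0.4969 0.0052] [ 0.8771 -0.4803] -28.702736831519278 -0.042428625218441984 0.044355528847259844
```

View pics/w1v.png

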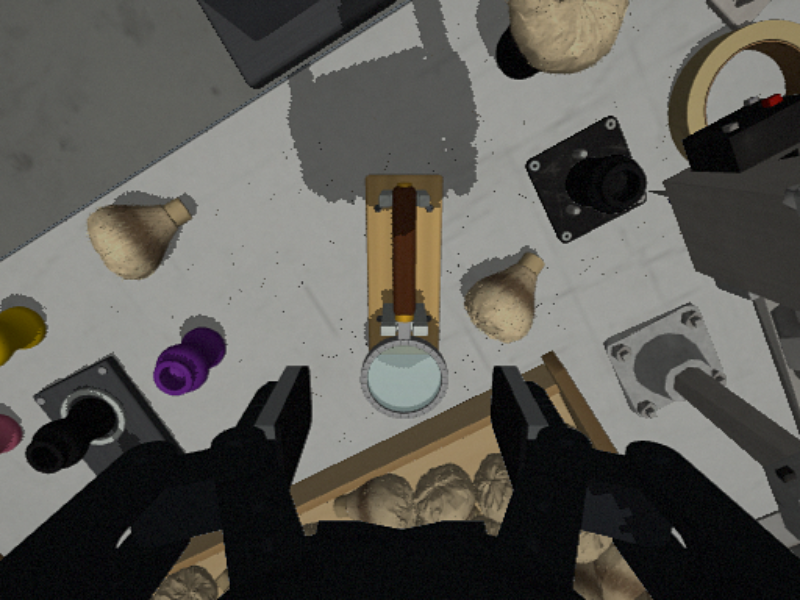

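The wrist view shows the loupe squarely in line with the tool: the lens centre is at (404,376) in the 800x600 picture, the handle runs from (403,186) to (403,318), and the uprights are at y≈200 and y≈325.

```bash
python3 - <<'E'
from h import *
np.set_printoptions(precision=4,suppress=True)
W=cam("wrist",dict(np.load("w1.npz")));k=.64
L=onz(W,404.5*k,377*k,.063);a=onz(W,403*k,187*k,.067);print("lens",L,"end",a,np.linalg.norm((L-a)[:2]))
d=(L-a)[:2];d/=np.linalg.norm(d);print(d,np.degrees(np.arctan2(d[1],d[0])),"grip",L[:2]-.083*d)
print("diam",np.linalg.norm(onz(W,361*k,377*k,.063)-onz(W,447.5*k,377*k,.063)))
E
```

```text
lens [ 0.5807 -0.0401  0.063 ] end [0.4593 0.0255 0.067 ] 0.1379713816757105
[ 0.8796 -0.4757] -28.407735193375537 grip [ 0.5077 -0.0006]
diam 0.06427643342482735
```

Request:
jog_arm([
  [0.0015,0.002,-0.045],
  [0,0,-0.045],
  [0,0,-0.035],
  [0,0,-0.02],
  [0,0,-0.009],
], hand=[0.05,0.05,0.05,0.05,0.05], yaw=[0.005,0,0,0,0])

```text
time_s: 2.28
position: [0.5066, -0.0, 0.0584]
tool_rot: [[-0.877, 0.48, -0.001], [0.48, 0.877, 0.0], [0.001, -0.0, -1.0]]
ft_force: [0.2, 0.3, 0.8]
grip_width: 0.0497
gripper_force: 0.0
```

Request:
jog_arm([
  [0,0,0],
  [0,0,0],
  [0,0,0],
  [0,0,0],
  [0,0,0],
], hand=[0.035,0.02,0.008,0.008,0.008], yaw=[0,0,0,0,0], grip_force=30)

```text
time_s: 2.9
position: [0.5077, -0.0007, 0.0589]
tool_rot: [[-0.877, 0.481, 0.0], [0.481, 0.877, -0.0], [-0.0, 0.0, -1.0]]
ft_force: [1.1, 0.2, 0.1]
grip_width: 0.0079
gripper_force: 0.0
```

The opening reads 7.9 mm with no force, although the handle is 16 mm wide, so I look before going on.

```bash
python3 - <<'E'
from h import *
s=env.observe();print(s["grip_width"],s["gripper_force"],s["position"],s["ft_force"])
a=env.get_image("wrist")[...,::-1];b=env.get_image("scene")[100:230,160:340,::-1]
cv2.imwrite("pics/w2.png",np.hstack([a[:,56:456],cv2.resize(b,(400,384))]))
E
```

```text
0.007863039441344878 0.0 [ 0.50767507 -0.00072105  0.05886267] [1.10452965 0.15591503 0.10096728]
```

View pics/w2.png

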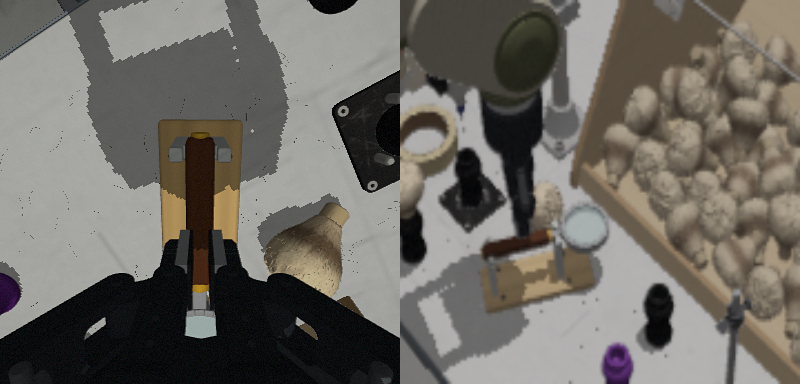

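```bash
python3 - <<'E'
from h import *
np.set_printoptions(precision=1,suppress=True)
s=env.observe();S=cam("scene");W=cam("wrist",s);p=s["position"];R=s["tool_rot"]
for z in (-.03,-.01,0,.01,.017):
    for y in (-.004,.004):
        X=p+R@np.array([0,y,z]);u=np.array(proj(S,X));w=np.array(proj(W,X))
        print(z,y,"scene panel",(u[0]-160)/.45+400,(u[1]-100)*384/130,"wrist panel",w-[56,0])
    X=p+R@np.array([0.011,.004,z]);print("  edge",np.array(proj(W,X))-[56,0])
for h in(.06,.067):
  X=np.array([.5077,-.0007,h])
  d=np.array([.479,.878,0])*.008
  print("handle",np.array(proj(W,X+d))-[56,0],np.array(proj(W,X-d))-[56,0],np.array(proj(S,X))@np.diag([1/.45,384/130])-[160/.45-400,100*384/130])
E
python3 -c "
import cv2
a=cv2.imread('pics/w2.png');b=a[190:350,130:270];c=a[190:300,460:620]
import numpy as np
cv2.imwrite('pics/e.png',np.hstack([cv2.resize(b,(400,457)),cv2.convertScaleAbs(cv2.resize(c,(400,457)),alpha=1.4)]))"
```

```text
-0.03 -0.004 scene panel 520.6790834344076 222.6773840100313 wrist panel [191.2 255.6]
-0.03 0.004 scene panel 519.5600025543486 217.18523426994255 wrist panel [207.2 255.6]
  edge [207.4 235.6]
-0.01 -0.004 scene panel 521.9472164258767 237.0266798471009 wrist panel [192.2 237.5]
-0.01 0.004 scene panel 520.83527262656 231.53644316662331 wrist panel [206.4 237.6]
  edge [206.5 219.5]
0 -0.004 scene panel 522.5708398268854 244.08316109330477 wrist panel [192.6 230. ]
0 0.004 scene panel 521.4624483574678 238.5943441754502 wrist panel [206.1 230. ]
  edge [206.2 212.8]
0.01 -0.004 scene panel 523.1876532171672 251.0625850756151 wrist panel [193.  223.2]
0.01 0.004 scene panel 522.0828028928329 245.57548308949296 wrist panel [205.7 223.2]
  edge [205.9 206.8]
0.017 -0.004 scene panel 523.6154301408649 255.90300612900856 wrist panel [193.3 218.9]
0.017 0.004 scene panel 522.5130518215087 250.41727494797684 wrist panel [205.6 218.9]
  edge [205.7 203. ]
handle [213. 231.] [185.9 231. ] [522.  240.4]
handle [213.5 236.3] [185.4 236.3] [521.5 235.5]
```

View pics/e.png

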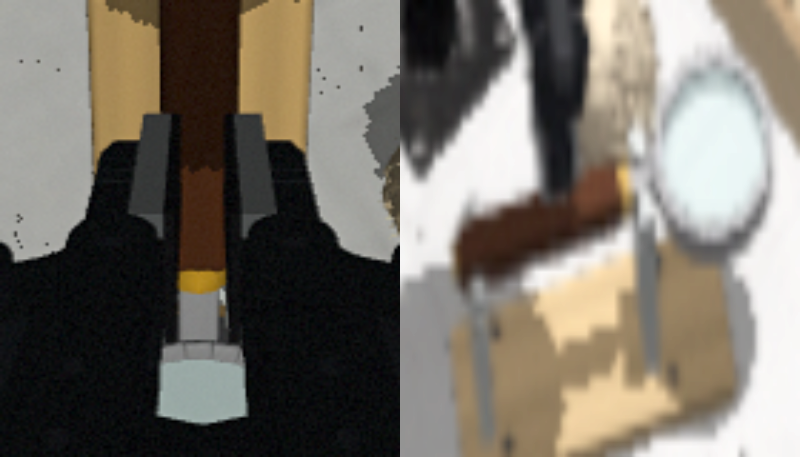

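The crop shows the fingertips hovering above the handle. They overlay its edges in the wrist view, and in the scene view they end at about its top, (555,190) in the panel. By gap width, row and scene view, the tips are about 0.08 m up, roughly 35–40 mm shorter than the stated tool frame. The loupe wasn't touched. I'll open, go lower and close again.

Request:
jog_arm([
  [0,0,0],
  [0,0,0],
  [0,0,0],
  [0,0,-0.01],
  [0,0,-0.008],
], hand=[0.05,0.05,0.05,0.05,0.05], yaw=[0,0,0,0,0])

```text
time_s: 3.62
position: [0.5073, -0.0006, 0.0398]
tool_rot: [[-0.877, 0.481, -0.001], [0.481, 0.877, 0.0], [0.001, -0.0, -1.0]]
ft_force: [-0.4, -0.1, -0.2]
grip_width: 0.05
gripper_force: 0.0
```

```bash
python3 - <<'E'
from h import *
s=env.observe();print(s["grip_width"],s["position"],s["ft_force"])
a=env.get_image("wrist")[...,::-1];b=env.get_image("scene")[145:200,190:270,::-1]
cv2.imwrite("pics/w3.png",np.hstack([a[:,56:456],cv2.convertScaleAbs(cv2.resize(b,(400,384),interpolation=cv2.INTER_CUBIC),alpha=1.5)]))
S=cam("scene");W=cam("wrist",s);p=s["position"];R=s["tool_rot"]
for z in (-.03,-.02,-.01,0,.017):
  for y in (-.025,-.037): 
    X=p+R@np.array([0.0,y,z]);u=np.array(proj(S,X));X=p+R@np.array([0.011,y,z]);print(z,y,(u-[190,145])*[5,384/55]+[400,0],np.array(proj(W,X))-[56,0])
E
```

```text
0.05000121208956795 [ 0.50734205 -0.00064916  0.03983364] [-0.42076993 -0.08181685 -0.17554868]
-0.03 -0.025 [530.49545777 279.03176894] [148.00719095 235.50911989]
-0.03 -0.037 [534.37008025 299.1261482 ] [123.42109087 235.47907119]
-0.02 -0.025 [531.8689527  295.72633711] [151.24415191 226.98029457]
-0.02 -0.037 [535.73046934 315.81222504] [128.18587005 226.95129075]
-0.01 -0.025 [533.22728385 312.23659251] [154.10245744 219.44916001]
-0.01 -0.037 [537.07574654 332.31294446] [132.39322105 219.42116936]
0 -0.025 [534.57070097 328.56557068] [156.64487806 212.75032689]
0 -0.037 [538.40616227 348.63137797] [136.13555786 212.72330879]
0.017 -0.025 [536.82097119 355.91717477] [160.3775284  202.91544686]
0.017 -0.037 [540.63445247 375.96283906] [141.62979505 202.88997829]
```

View pics/w3.png

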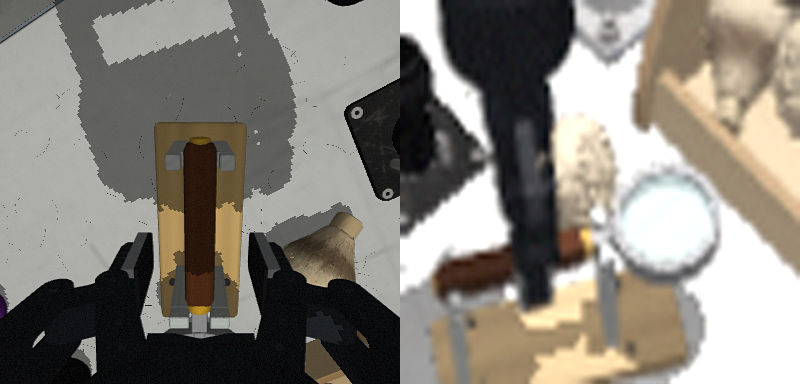

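The fingers now straddle the handle, with the tips at about (152,234) and (250,234) in the wrist panel. That puts them at about 0.065 m, so about 20 mm lower is right for the pads.

Request:
jog_arm([
  [0,0,0],
  [0,0,-0.007],
  [0,0,-0.007],
  [0,0,-0.006],
  [0,0,0],
], hand=[0.036,0.036,0.036,0.036,0.036], yaw=[0,0,0,0,0])

```text
time_s: 4.35
position: [0.5073, -0.0006, 0.0202]
tool_rot: [[-0.877, 0.481, -0.001], [0.481, 0.877, 0.0], [0.001, -0.0, -1.0]]
ft_force: [0.2, 0.3, 0.6]
grip_width: 0.0361
gripper_force: 0.0
```

Request:
jog_arm([
  [0,0,0],
  [0,0,0],
  [0,0,0],
  [0,0,0],
  [0,0,0],
], hand=[0.028,0.02,0.012,0.006,0.006], yaw=[0,0,0,0,0], grip_force=30)

```text
time_s: 4.97
position: [0.5078, -0.0007, 0.021]
tool_rot: [[-0.877, 0.481, 0.001], [0.481, 0.877, -0.0], [-0.001, 0.0, -1.0]]
ft_force: [-0.4, 0.7, 2.9]
grip_width: 0.0154
gripper_force: 30.4
```

The handle is gripped (15.4 mm opening, 30 N). I lift it straight up.

Request:
jog_arm([
  [0,0,0.008],
  [0,0,0.015],
  [0,0,0.03],
  [0,0,0.04],
  [0,0,0.03],
], hand=[0.006,0.006,0.006,0.006,0.006], yaw=[0,0,0,0,0])

```text
time_s: 5.6
position: [0.5076, -0.0006, 0.1455]
tool_rot: [[-0.877, 0.481, 0.001], [0.481, 0.877, -0.0], [-0.001, 0.0, -1.0]]
ft_force: [0.1, 0.6, -1.7]
grip_width: 0.0155
gripper_force: 29.8
```

Request:
jog_arm([
  [-0.02,-0.01,0.01],
  [-0.03,-0.03,0],
  [-0.03,-0.04,0],
  [-0.03,-0.04,0],
  [-0.02,-0.03,0],
], hand=[0.006,0.006,0.006,0.006,0.006], yaw=[0,0,0,0,0])

```text
time_s: 6.22
position: [0.3762, -0.1517, 0.154]
tool_rot: [[-0.876, 0.482, -0.0], [0.482, 0.876, -0.0], [0.0, -0.0, -1.0]]
ft_force: [0.3, 0.7, -1.6]
grip_width: 0.0157
gripper_force: 29.8
```

The loupe is carried. I turn it to yaw 0 beside the stand, so the pointer and bore fall in the free left side of the wrist view from two places.

Request:
jog_arm([
  [0.016,-0.012,0],
  [0.016,-0.012,0],
  [0.016,-0.012,0],
  [0.016,-0.007,0],
  [0,0,0],
], hand=[0.006,0.006,0.006,0.006,0.006], yaw=[0.125,0.125,0.125,0.125,0])

```text
time_s: 6.85
position: [0.4419, -0.1938, 0.1536]
tool_rot: [[-1.0, 0.003, -0.0], [0.003, 1.0, 0.0], [0.0, 0.0, -1.0]]
ft_force: [-0.6, -0.1, -0.9]
grip_width: 0.0156
gripper_force: 29.8
```

```bash
cat > snap.py <<'E'
import sys
from h import *
for n in range(3): env.get_image("top")
s=env.observe();im=env.get_image("wrist")[...,::-1];cv2.imwrite(f"pics/{sys.argv[1]}.png",im)
np.savez(sys.argv[1]+".npz",position=s["position"],tool_rot=s["tool_rot"]);print(s["time_s"],s["position"],s["tool_rot"][:,0],s["grip_width"],s["gripper_force"])
E
python3 snap.py A
```

```text
7.0 [ 0.44091912 -0.19318386  0.15373035] [-9.99992667e-01  3.77590590e-03  6.39808868e-04] 0.015451903268939304 29.822100698947906
```

Request:
jog_arm([
  [0.014,0,0],
  [0.02,0,0],
  [0.02,0,0],
  [0.016,0,0],
  [0,0,0],
], hand=[0.006,0.006,0.006,0.006,0.006], yaw=[0,0,0,0,0])

```text
time_s: 7.68
position: [0.5125, -0.1935, 0.1534]
tool_rot: [[-1.0, 0.001, 0.0], [0.001, 1.0, -0.0], [-0.0, -0.0, -1.0]]
ft_force: [-1.2, 0.8, -1.6]
grip_width: 0.0158
gripper_force: 29.8
```

```bash
python3 snap.py B; python3 - <<'E'
from h import *
for n in "AB":
    W=cam("wrist",dict(np.load(n+".npz")));print(n,[tuple(np.round(proj(W,X))) for X in[(.499,-.306,.073),(.539,-.309,.12),(.539,-.309,.16),(.565,-.31,.188)]])
a,b=[cv2.imread(f"pics/{n}.png") for n in "AB"]
sc=env.get_image("scene")[...,::-1]; cv2.imwrite("pics/sc2.png",sc)
S=cam("scene");u,v=map(int,proj(S,(.55,-.31,.13)));print("scene crop",u-30,v-34)
top=np.hstack([a[130:384,0:200],b[130:384,0:200]])
top=cv2.resize(top,(800,508),interpolation=cv2.INTER_CUBIC)
cv2.imwrite("pics/AB.png",cv2.convertScaleAbs(top,alpha=1.6))
E
```

```text
7.825 [ 0.51123774 -0.19353225  0.15368129] [-9.99997920e-01  1.99611987e-03  4.18294809e-04] 0.015621985932435635 29.826260805130005
A [(np.float64(133.0), np.float64(251.0)), (np.float64(112.0), np.float64(324.0)), (np.float64(84.0), np.float64(367.0)), (np.float64(64.0), np.float64(441.0))]
B [(np.float64(123.0), np.float64(176.0)), (np.float64(98.0), np.float64(245.0)), (np.float64(64.0), np.float64(276.0)), (np.float64(39.0), np.float64(348.0))]
scene crop 273 182
```

View pics/AB.png

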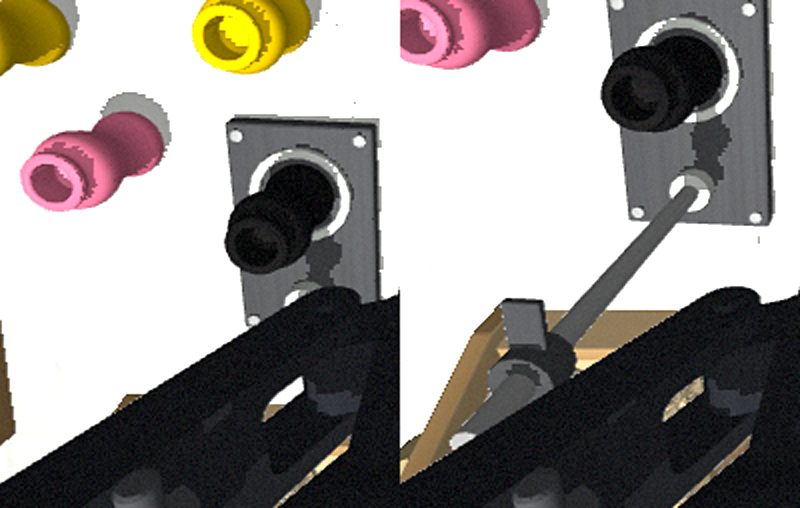

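In the crop, panel A shows the bore mouth at (258,243) → px (129,251.5). Panel B shows it at (637,96) → px (118.5,178), and the pointer tip's edge at (523,301) → px (61.5,280.5), near z≈0.16. In A the pointer is hidden by the gripper, so I need a second viewpoint 80 mm higher.

Request:
jog_arm([
  [0,0,0.015],
  [0,0,0.025],
  [0,0,0.025],
  [0,0,0.015],
  [0,0,0],
], hand=[0.006,0.006,0.006,0.006,0.006], yaw=[0,0,0,0,0])

```text
time_s: 8.55
position: [0.5116, -0.194, 0.2347]
tool_rot: [[-1.0, 0.002, 0.002], [0.002, 1.0, -0.001], [-0.002, -0.001, -1.0]]
ft_force: [-0.6, -0.1, -0.8]
grip_width: 0.0154
gripper_force: 29.9
```

```bash
python3 snap.py C; python3 - <<'E'
from h import *
np.set_printoptions(precision=4,suppress=True)
WA,WB,WC=[cam("wrist",dict(np.load(n+".npz"))) for n in "ABC"]
print("bore",onz(WA,129,251.5,.073),onz(WB,118.5,178,.073),tri([ray(WA,129,251.5),ray(WB,118.5,178)]))
for z in(.15,.155,.16,.165):print(z,"tip B ray",onz(WB,61.5,280.5,z),"C px",proj(WC,onz(WB,61.5,280.5,z)))
u,v=map(int,proj(WC,onz(WB,61.5,280.5,.157)));g=cv2.cvtColor(cv2.imread("pics/C.png"),cv2.COLOR_BGR2GRAY)
print("C origin",u-14,v-14)
for r in g[v-14:v+14,u-14:u+22]:print("".join("%4d"%x for x in r))
g=cv2.cvtColor(cv2.imread("pics/B.png"),cv2.COLOR_BGR2GRAY);print("B origin 46,274")
for r in g[274:292,46:78]:print("".join("%4d"%x for x in r))
E
```

```text
8.7 [ 0.51117722 -0.19352193  0.23286838] [-0.99999728  0.00194778  0.00128128] 0.015360287573188488 29.85173463821411
bore [ 0.4999 -0.3095  0.073 ] [ 0.5008 -0.3097  0.073 ] [ 0.5016 -0.311   0.07  ]
0.15 tip B ray [ 0.5487 -0.3188  0.15  ] C px (np.float64(116.6735855239659), np.float64(228.89932727719452))
0.155 tip B ray [ 0.5453 -0.315   0.155 ] C px (np.float64(117.90423676766937), np.float64(227.74729482831907))
0.16 tip B ray [ 0.5419 -0.3112  0.16  ] C px (np.float64(119.19070614347993), np.float64(226.54301012702695))
0.165 tip B ray [ 0.5385 -0.3074  0.165 ] C px (np.float64(120.53687935183689), np.float64(225.28283570655765))
C origin 104 213
 173 177 174 175 174 175 173 173 173 169 171 170 172 172 169 171 171 171 169 169 173 173 172 174 169 173 170 174 174 173 173 174 175 172 176 170
 172 173 174 175 174 174 174 173 171 172 170 171 172 172 171 172 170 171 170 170 170 171 173 174 173 173 174 174 173 175 174 174 174 173 174 179
 173 172 173 173 172 176 173 174 174 174 171 171 173 174 171 172 174 173 172 172 173 174 172 173 173 171 173 173 172 173 174 175 175 173 174 176
 
[... 5261 characters left out ...]
 63  63  64  63  64  57  35  16  34  81  78  80  78  76
  50  52  53  54  62  87  62  68  65  66  63  65  67  62  64  63  65  65  61  67  64  61  64  59  43  19  34  82  78  79  77  78
  53  56  52  52  66 117  63  64  68  65  63  63  63  64  65  65  65  63  62  65  64  64  63  59  44  15  31  84  79  77  79  82
  55  54  56  49  50  59  65  63  63  61  63  65  65  65  64  62  64  64  63  63  62  67  63  63  50  21  35  84  78  76  78  78
  57  52  51  54  57  72  66  65  66  64  65  64  64  63  65  65  64  64  64  64  65  65  67  60  53  24  42 100  81  78  78  76
  54  54  51  56  70  68  62  65  68  66  63  66  64  64  65  63  64  61  62  64  65  66  63  65  52  23  30  64  77  77  80  81
```

```bash
python3 - <<'E'
from h import *
from scipy.optimize import least_squares
np.set_printoptions(precision=4,suppress=True)
Ws=[cam("wrist",dict(np.load(n+".npz"))) for n in "ABC"]
t=tri([ray(Ws[1],59.2,281.2),ray(Ws[2],117.45,227.25)]);print("tip top",t,[np.array(proj(w,t)) for w in Ws[1:]])
for n,W in zip("ABC",Ws):
    g=cv2.cvtColor(cv2.imread(f"pics/{n}.png"),cv2.COLOR_BGR2GRAY)
    # ring: outer boundary along radial lines at z=.017, bright->dark
    c=np.array([.500,-.309])
    for it in range(4):
        pts=[]
        for th in np.radians(np.arange(0,360,4)):
            r=np.arange(.020,.035,.0003);uv=np.array([proj(W,(*(c+x*np.array([np.cos(th),np.sin(th)])),.017)) for x in r]).astype(np.float32)
            if uv.min()<1 or uv[:,1].max()>380: continue
            p=cv2.remap(g,uv[:,0].reshape(1,-1),uv[:,1].reshape(1,-1),cv2.INTER_LINEAR)[0].astype(float)
            if p.max()<130 or p[-1]>110: continue
            i=np.nonzero(p>115)[0][-1];pts.append(c+r[i]*np.array([np.cos(th),np.sin(th)]))
        pts=np.array(pts);f=least_squares(lambda q:np.hypot(*(pts-q[:2]).T)-q[2],[*c,.028],loss="soft_l1",f_scale=.0005);c=f.x[:2]
    print(n,"ring",f.x,len(pts),np.median(abs(f.fun)))
# mouth dumps
for n,W,(u,v) in zip("AB",Ws,[(129,251),(118,178)]):
    g=cv2.cvtColor(cv2.imread(f"pics/{n}.png"),cv2.COLOR_BGR2GRAY);print(n,u-20,v-17)
    for r in g[v-17:v+18,u-20:u+24]:print("".join("%4d"%x for x in r))
E
```

```text
tip top [ 0.5428 -0.3131  0.1595] [array([ 59.2412, 281.2329]), array([117.4225, 227.2254])]
A ring [ 0.5022 -0.3104  0.0273] 45 8.779154130420658e-05
B ring [ 0.5023 -0.3105  0.0273] 45 6.570353196491685e-05
C ring [ 0.5024 -0.3104  0.0273] 40 0.00014998180629562097
A 109 234
 174 173 175 177 176 176 180 177  11   9  13  15  14   8   9  17  14   8  15   7  11   3   8  11   5  19  17   9  13   0  11  11  17  13  12  10   8  10   4   8   0  11   7  10
 174 175 175 175 173 179 173  82   2   7  11  11  11  11   5   9   7  14   8   7   1  11   8   6  11   8  10  12   7  10  11  14  14   9  20   9  13  10   8  10   3   6   2   7
 176 174 172 172 175 173 125   0  12  11  14  11  12   7  15  10  11  19  17   3  10   2  14  10   8  14   1   8   7  12  13   5   7   3  16  16  13  11   1   5   6   6  11   6
 177 173 172 173 175 172  33   8  13  14  12   6   8   0   9   3   7   3   7   9   7   4   5   3  10  11   2   9  17   8   5  14  14   1  13   7  15  18  13   5  11   4   6   4
 174 176 171 175 180 173   0  10  16  19   0   6   5   5   4   5  13   4   8   8   7   5   6   3   0  19   8   4  
[... 10876 characters left out ...]
4 175 177 175 174 175 175 176 181 178 100  13  14  17  23  21  16  22  25  27  27  21  20  24  25  14  25  21  19  19   0  15  19  17  20  17  12   9   5   7  45  72  69
 175 173 175 174 175 176 174 177 177 177 178 143  57  36  20  21  19  21  20  19  23  20  26  18  19  23  22  22  18  16   9  18  12  16  20  16  16  12  10  25  39  72  70  68
 176 175 175 175 176 174 176 175 176 176 179 174  54  70  70  48  27  20  18  16  19  22  24  22  22  23  15  18  12  14  19  19  15  17  13   9  13  37  42  74  73  68  66  68
 173 174 174 177 174 176 175 175 177 175 181 172  49  65  64  66  68  65  50  40  37  26  33  23  27  15  10  18  13   9  14  12  17  23  40  43  72  72  75  71  70  68  65  70
```

Measurements agree:
- **Ring axis:** (0.502, -0.310), the same from all three views.
- **Pointer tip, top surface:** (0.5428, -0.3131, 0.1595). That is 40.6 mm from the axis on the stand's -3.7° yaw, so the focal height is about 0.158 m.

The tool goal is about (0.419, -0.3106, 0.119) at yaw 0. I'll come in from the robot's side.

Request:
jog_arm([
  [-0.035,0,0],
  [-0.045,-0.015,0],
  [-0.036,-0.045,0],
  [0,-0.042,0],
  [0,-0.015,0],
], hand=[0.006,0.006,0.006,0.006,0.006], yaw=[0,0,0,0,0])

```text
time_s: 9.38
position: [0.395, -0.3124, 0.233]
tool_rot: [[-1.0, 0.004, -0.001], [0.004, 1.0, 0.001], [0.001, 0.001, -1.0]]
ft_force: [-0.2, 0.0, -0.5]
grip_width: 0.0154
gripper_force: 29.9
```

Request:
jog_arm([
  [0,0,-0.025],
  [0,0,-0.035],
  [0,0,-0.03],
  [0,0,-0.018],
  [0,0,-0.006],
], hand=[0.006,0.006,0.006,0.006,0.006], yaw=[0,0,0,0,0])

```text
time_s: 10.0
position: [0.3955, -0.3097, 0.1186]
tool_rot: [[-1.0, 0.001, -0.002], [0.001, 1.0, 0.002], [0.002, 0.002, -1.0]]
ft_force: [-0.4, -0.7, 0.1]
grip_width: 0.0154
gripper_force: 29.8
```

```bash
python3 - <<'E'
from h import *
np.set_printoptions(precision=4,suppress=True)
for i in range(3): env.get_image("top")
s=env.observe();S=cam("scene");T=cam("top")
print(s["time_s"],s["position"],s["tool_rot"][:,0])
a0,b0=cv2.imread("pics/sc2.png"),cv2.imread("pics/top0.png")
a,b=env.get_image("scene")[...,::-1].copy(),env.get_image("top")[...,::-1].copy()
cv2.imwrite("pics/scD.png",a);cv2.imwrite("pics/topD.png",b)
print("scene tip predicted",proj(S,(.5425,-.313,.1585)),"seen (303.4,210.2)")
L=s["position"]+[.083,0,.0395]
print("pred lens",L,proj(S,L),proj(T,L))
u,v=map(int,proj(S,L));p,q=map(int,proj(T,L));print("crops",u-40,v-38,p-40,q-38)
A=cv2.resize(a[v-38:v+38,u-40:u+40],(400,380),interpolation=cv2.INTER_CUBIC);B=cv2.resize(b[q-38:q+38,p-40:p+40],(400,380),interpolation=cv2.INTER_CUBIC)
cv2.imwrite("pics/D.png",cv2.convertScaleAbs(np.hstack([A,B]),alpha=1.4))
E
```

```text
10.15 [ 0.3959 -0.3106  0.12  ] [-1.      0.0014 -0.0002]
scene tip predicted (np.float64(302.651421001891), np.float64(211.13623620806533)) seen (303.4,210.2)
pred lens [ 0.4789 -0.3106  0.1595] (np.float64(283.87859570315976), np.float64(224.14613326327466)) (np.float64(314.1448549423613), np.float64(217.31993139699796))
crops 243 186 274 179
```

Request:
jog_arm([
  [0.007,0,-0.001],
  [0.007,0,0],
  [0.006,0,0],
  [0.003,0,0],
  [0,0,0],
], hand=[0.006,0.006,0.006,0.006,0.006], yaw=[0,0,0,0,0])

```text
time_s: 10.88
position: [0.4188, -0.3107, 0.1187]
tool_rot: [[-1.0, 0.001, -0.0], [0.001, 1.0, 0.0], [0.0, 0.0, -1.0]]
ft_force: [-0.4, -0.6, -1.5]
grip_width: 0.0152
gripper_force: 29.8
```

```bash
python3 - <<'E'
from h import *
np.set_printoptions(precision=4,suppress=True)
for i in range(3): env.get_image("top")
s=env.observe();S=cam("scene");T=cam("top")
print(s["time_s"],s["position"],s["ft_force"],s["gripper_force"])
a,b=env.get_image("scene")[...,::-1].copy(),env.get_image("top")[...,::-1].copy()
w=env.get_image("wrist")[...,::-1].copy()
cv2.imwrite("pics/scE.png",a);cv2.imwrite("pics/topE.png",b);cv2.imwrite("pics/wE.png",w)
L=s["position"]+[.083,0,.0395];print("pred lens",L,proj(S,L),proj(T,L))
u,v=map(int,proj(S,L));p,q=map(int,proj(T,L));print("crops",u-25,v-30,p-25,q-30)
A=cv2.resize(a[v-30:v+30,u-25:u+25],(500,600),interpolation=cv2.INTER_CUBIC);B=cv2.resize(b[q-30:q+10,p-15:p+15],(300,400),interpolation=cv2.INTER_CUBIC)
C=cv2.resize(w[234:384,170:345],(300,200))
cv2.imwrite("pics/E.png",cv2.convertScaleAbs(np.hstack([A,np.vstack([B,C])]),alpha=1.5))
E
```

```text
11.025 [ 0.4185 -0.3107  0.1187] [ 0.2847  0.4267 -1.0994] 29.840809106826782
pred lens [ 0.5015 -0.3107  0.1582] (np.float64(290.41515895203554), np.float64(219.52456803583846)) (np.float64(314.2173244853703), np.float64(208.60972582336296))
crops 265 189 289 178
```

View pics/E.png

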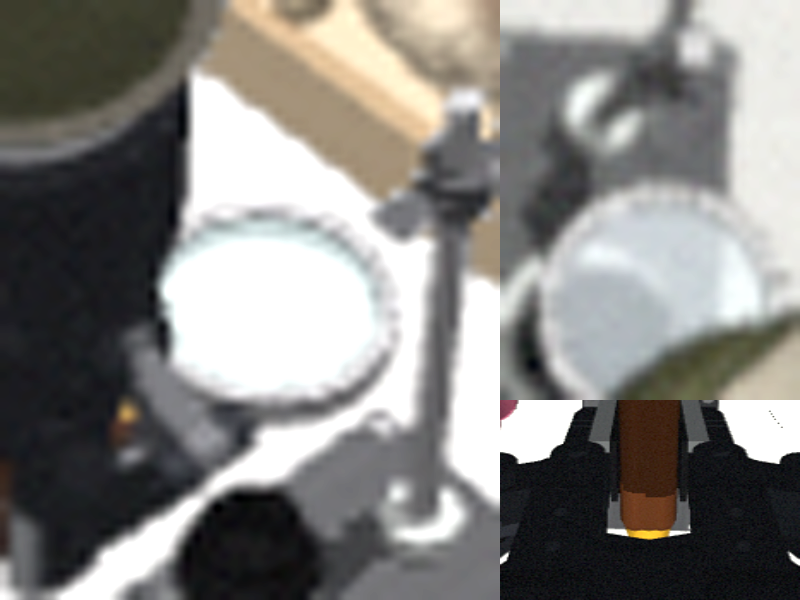

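The last picture shows the hoop level below the pointer collar. In the scene crop its right edge is at 400, top at 207 and bottom at 412, and the pointer tip is at about (391,224). Given the hoop's 65 mm size, lens and tip sit off their predictions by the same sub-pixel amount, so the height agrees. The gap to the tip is clear, and the handle is straight between the pads in the wrist view. One last numeric check of lens against ring in the top camera.

```bash
python3 - <<'E'
from h import *
from scipy.optimize import least_squares
np.set_printoptions(precision=4,suppress=True)
T=cam("top");S=cam("scene")
def fit(C,f,c,z,r0,sgn,lo,hi,f0=None):
    g=cv2.cvtColor(cv2.imread(f),cv2.COLOR_BGR2GRAY)
    if f0: g=cv2.absdiff(g,cv2.cvtColor(cv2.imread(f0),cv2.COLOR_BGR2GRAY))
    c=np.array(c)
    for it in range(4):
        pts=[]
        for th in np.radians(np.arange(0,360,4)):
            n=np.array([np.cos(th),np.sin(th)]);r=np.arange(lo,hi,.0004)
            uv=np.array([proj(C,(*(c+x*n),z)) for x in r],np.float32)
            p=cv2.remap(g,uv[:,:1].T.copy(),uv[:,1:].T.copy(),cv2.INTER_LINEAR)[0].astype(float)
            d=sgn*np.gradient(p);i=d.argmax()
            if d[i]>3 and 0<i<len(r)-1:pts.append(c+r[i]*n)
        pts=np.array(pts);q=least_squares(lambda q:np.hypot(*(pts-q).T)-r0,c,loss="soft_l1",f_scale=.0006).x;c=q
    e=np.hypot(*(pts-q).T)-r0;print(f,q,len(pts),(abs(e)<.0015).sum())
fit(T,"pics/top0.png",(.50,-.309),.017,.0275,-1,.022,.034)
fit(S,"pics/scene0.png",(.50,-.309),.017,.0275,-1,.022,.034)
fit(T,"pics/topE.png",(.5015,-.3107),.158,.0325,-1,.027,.038,"pics/top0.png")
fit(S,"pics/scE.png",(.5015,-.3107),.158,.0325,-1,.027,.038,"pics/scene0.png")
fit(S,"pics/scE.png",(.5015,-.3107),.158,.0325,1,.027,.038)
s=env.observe();print(s["position"],s["time_s"],abs(s["qvel"]).max())
E
```

```text
pics/top0.png [ 0.5011 -0.3119] 57 55
pics/scene0.png [ 0.5017 -0.3125] 67 65
pics/topE.png [ 0.502  -0.3125] 61 49
pics/scE.png [ 0.5017 -0.3136] 68 49
pics/scE.png [ 0.5019 -0.3135] 62 42
[ 0.4185 -0.3108  0.1188] 11.175 0.12104291036934736
```

```bash
python3 -c "
from rig import env
print(env.close_job())"
```

```text
the job is handed in; nothing more can be done
None
```

I handed the job in with the loupe held level and still at about 30 N, its lens within about 1 mm of the stand ring's axis (the bore's own centre was read only roughly) and at z ≈ 0.158 m, the pointer's measured height; the first grasp closed above the handle because the fingertips sit about 40 mm shorter than stated, so I went lower and gripped it on the second try.

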